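# Preset the batch counter and close its cover

## Task

Get the batch counter on the deburring bench ready for the next batch of seven: roll its knurled wheel by the edge until the 7 stands in the middle of the window, and leave it there. Then take the cover plate from the sloping rest, tuck one end of it under the counter's overhanging lip, and lay the plate down flat, rib up, in its recess over the wheel. Leave the castings, the tools and the bottle on the bench where they are.

Things in the scene. Friction and masses are not known exactly. Their poses are not given: they have to be found in the camera images.
- counter: Grey box of the batch counter, fixed, 170 mm (x) by 158 mm (y, from -58 to 100). Origin on the bench under the middle of the recess; z up, x away from the robot at yaw 0, y left. The recess in its top spans x -68..68, y -45..45 mm. Its side and far (+x) walls end at z 113, the near (-x) wall at z 122. The digit window is left of the recess.
- nest (a point): Where the middle of the cover's underside belongs: the counter's (0, 0, 108) mm, same axes. Two dark ledges, the outer 12 mm of the recess at its near and far ends, have their tops at this height; between them the recess is open down to a dark floor at z 82, through which the wheel stands up.
- lip (a point): Middle of the free edge of the fixed lip, on its underside: the counter's (-54, 0, 122) mm, same axes. The lip is 6 mm thick (top at z 128), spans x -85..-54 and y -58..55, so it overhangs the near end of the recess by 14 mm and leaves a 14 mm high slot above the near ledge.
- wheel_axis (a point): Centre of the wheel: the counter's (0, 0, 55) mm, same axes. The black rubber-tyred wheel is 90 mm in diameter over 24 straight ribs (round, 2 mm proud), 30 mm wide (y -15..15), and turns about the counter's y axis. Its top is at z 100 mm, 18 mm above the recess floor. Its axle is sprung: pressed, the wheel sinks about 1 mm per 2 N (after 1 N of preload), up to 7 mm, and comes back; this point stays.
- wheel (a joint): Angle of wheel and digit drum, rad: 0.6283 times the digit in the middle of the window (7 = 4.398). Grows as the top of the wheel is pushed along the counter's +x. Stays where left (0.06 N m of friction: 1.4 N at the rim). Stops just before 0 and after 9. Starts at 1.9 to 3.6. Finger ends pressed 3 to 4 mm into the sprung rim (6 to 9 N) drive it; a light touch slips.
- window (a point): Middle of the digit window: the counter's (0, 72.5, 113) mm. Opening 28 mm (x) by 27 mm (y), a black index mark at the middle of each y side. The white drum's digits are black strokes 20 mm tall, upright as seen from the robot's side (tops to +x).
- cover: Loose aluminium plate, 130 (x) by 84 (y) by 5 mm, about 0.2 kg, with a grip rib in the middle of its top: 50 mm long (x), 14 mm thick (y), its top 35 mm above the plate's underside. Origin: middle of the underside; z out of the ribbed face; x along the rib, up the slope of the rest. Both ends are alike. Starts on the rest, rib up, tilted 0.45 rad.
- rest: Dark steel sloping rest, fixed, about 136 (x) by 90 (y) by 87 mm high. Origin on the bench under its middle; its face rises 0.45 rad toward its +x, with a 9 mm stop along its low edge. The middle of the face is at z 55 mm.
- casting_a: Loose green L-shaped finned casting, about 100 by 80 by 55 mm, on the bench beyond and between the counter and the rest. Origin under its middle.
- casting_b: Like casting_a, on the right of the bench.
- casting_c: Like casting_a, on the left of the bench.
- deburrer: Loose hand deburring tool like a screwdriver, 170 mm long, 30 mm high at most, lying on the bench in front of the robot.
- brush: Loose bench brush lying at the far left.
- oil: White plastic bottle, 60 mm in diameter, 150 mm tall, standing on the left.
Not all that is in view belongs to the job. What is shaped like the counter but orange is not meant. Several things have the shape of the cover; the one meant has the colours described above.

How it is judged:
By the outcome, as a careful person would: the job done as asked, in the order asked, and still so for the second after the job is handed in, with the robot touching nothing.
It also fails if it takes over 72 s, if anything falls off the work surface, if the arm or the gripper's body presses on something with over 40 N, if the wrist force passes 120 N, or if a joint passes its speed limit or range.

## Robot

A 6-joint arm with a two-finger parallel gripper is mounted at the origin on the work surface. World frame = base frame: x ahead of the robot, y to its left, z up, the work surface at z = 0. Lengths are in mm, angles in rad, forces in N, time in s.
With the tool pointing down it reaches from about 275 to 1000 mm from the base axis. Payload 8.4 kg.
Tool frame: the origin (TCP) lies midway between the tips of the shut fingers; the grasp point (between the pads) lies 19 mm behind it; z points along the fingers, y is the line along which they close (so a half turn about z gives the same grasp; the last joint's range is limited). The gripper opens to 85 mm and grips with 20 to 120 N. Pads are 22 mm wide; open, the fingers measure 114 mm over their backs; the gripper's body (76 mm by 85 mm) begins 54 mm behind the grasp point. The pads swing forward as they close: fully open they stand 13 mm farther back than shut.
Start: joints at [-1.349, 0.353, 1.633, -0, 1.155, -0.002], TCP at [138.709, -609.416, 231.281] pointing down, gripper open.
Joint ranges: [-2.63, 2.63], [-0.92, 2.1], [0.06, 2.66], [-1.3, 4.44], [0, 2.69], [-3.02, 3.02]. Speed limits (rad/s): [2.22, 2.22, 2.79, 3.14, 3.14, 3.14].

## Interface

Orientations are given as [roll, pitch, yaw] about the fixed x, y, z axes, in that order (R = Rz(yaw) Ry(pitch) Rx(roll)).
In Python, from rig import * gives the robot as it stands.
- The arm moves only by the shell command python3 -m jog 'ROWS' [FORCE]. ROWS is JSON, a list of rows, each an object of numbers: "x", "y", "z": the shift along the tool's x, y, z in cm; "spin": the turn about the tool's z in rad; "grip": the closure, from 0 (fully open) to 1 (shut). In form: [{"x": .., "y": .., "z": .., "spin": .., "grip": ..}, ...]. A call has 1 to 20 rows; each row shifts and turns the commanded pose from where the row before left it, along the tool's axes as they then stand; what a row does not reach is not made up. A row lasts 1/12 s, in which the tool goes at most 41.7 mm and 7.16 degrees, less where a joint would pass 70% of its speed; a pose out of reach is approached as far as the arm can. A call with a gripper value outside its range is refused whole. The fingers move at their own pace and stop on an object; FORCE is the grip in N (left out, the last holds). Time passes only in rows, so rows that do not move let the fingers close. It gives the time, the measured TCP pose, the force, the opening and the grip force at its end, in the units of the state.
- sense(): the state, without advancing time (a new reading comes with each control period).
- grab_frame(name): name is "scene" or "top"; returns a dict with "pixels" (384x512x3 uint8, blue, green, red), "camera_matrix" (3x3 intrinsics, pixels), "rvec" (rotation vector, rad) and "tvec" (3), from world to camera coordinates, as OpenCV has them. Camera axes: x right, y down, z forward; pixel columns grow to the right and rows downward; lengths in mm; the calibration is good to about 2 mm. A picture is of the moment at which its call begins. There is no depth.
- sign_off(): hands the job in; it is judged then, once.
The state is a dict: "clock": time; "qpos": joint angles; "qvel": joint speeds; "joint_efforts": joint torques, N m; "eef_pos": TCP position; "tcp_rot": TCP orientation; "contact_force": force on the tool from outside, world axes, zero at the start; "wrist_torque": the same for the moment, N m; "opening": opening from 0.0 (shut) to 1.0 (fully open); "grasp_force": force on a finger pad.
Only numpy, scipy, OpenCV 4.12 (cv2) and the standard library are available. Lean on these libraries where they do the work, as an engineer would, in place of code of your own. Each camera call takes 0.05 s, during which the arm holds its last target. There are 200 camera calls.

## Working session

There is one attempt and no reset: what is moved stays moved. The work goes in short steps, Python scripts to look and compute and a shell command to move; the robot and the scene stay as the last step left them, time stands still between calls to the robot, and variables do not carry over. Pictures are saved under pics/ and viewed, at most 12 in all, crops included, and the job is handed in when it is done.

```bash
ls; mkdir -p pics; cat > h.py <<'E'
import cv2, numpy as np
from rig import *
from scipy.spatial.transform import Rotation as Ro
def cam(f):
    R=cv2.Rodrigues(np.array(f["rvec"],float))[0]; t=np.array(f["tvec"],float).ravel(); return np.array(f["camera_matrix"]),R,t
def ray(f,uv,z):
    K,R,t=cam(f); C=-R.T@t; out=[]
    for u,v in np.atleast_2d(uv):
        d=R.T@np.linalg.solve(K,[u,v,1.]); out.append(C+d*(z-C[2])/d[2])
    return np.array(out)
def proj(f,P):
    return cv2.projectPoints(np.atleast_2d(np.array(P,float)),np.array(f["rvec"],float),np.array(f["tvec"],float),np.array(f["camera_matrix"],float),None)[0].reshape(-1,2)
E
python3 - <<'E'
from h import *
for n in("scene","top"):
    f=grab_frame(n); K,R,t=cam(f); print(n,(-R.T@t).round(),R[2].round(2),K[0,0]); p=np.array(f["pixels"]); cv2.imwrite(f"pics/{n}0.png",cv2.resize(p,(768,576),interpolation=cv2.INTER_CUBIC))
    np.save(f"{n}0.npy",f,allow_pickle=True)
print(sense())
E
```

```text
pics
scene [1370. -452. 1364.] [-0.53  0.33 -0.78] 479.3353875402044
top [ 389.   63. 1129.] [ 0.15  0.01 -0.99] 356.6432258447704
{'clock': 0.1, 'qpos': array([-1.34940802e+00,  3.53595328e-01,  1.63407522e+00,  4.52412979e-06,
        1.15517436e+00, -2.42617855e-03]), 'qvel': array([ 0.00029162, -0.00044666, -0.00279763, -0.00022208,  0.00126854,
       -0.00080921]), 'joint_efforts': array([-1.57304721e-04, -6.06356335e+01, -3.42820930e+01,  7.34398782e-05,
        4.01540179e-03, -3.66912593e-05]), 'eef_pos': array([ 138.61035385, -608.99606665,  230.61986226]), 'tcp_rot': array([-3.14034041e+00, -7.17485332e-06,  2.23812649e-01]), 'contact_force': array([-0.01615728,  0.18624888,  0.01305075]), 'wrist_torque': array([-0.04805725,  0.02914526,  0.04261854]), 'grasp_force': 0.0, 'opening': 1.0011588235278281}
```

View pics/scene0.png

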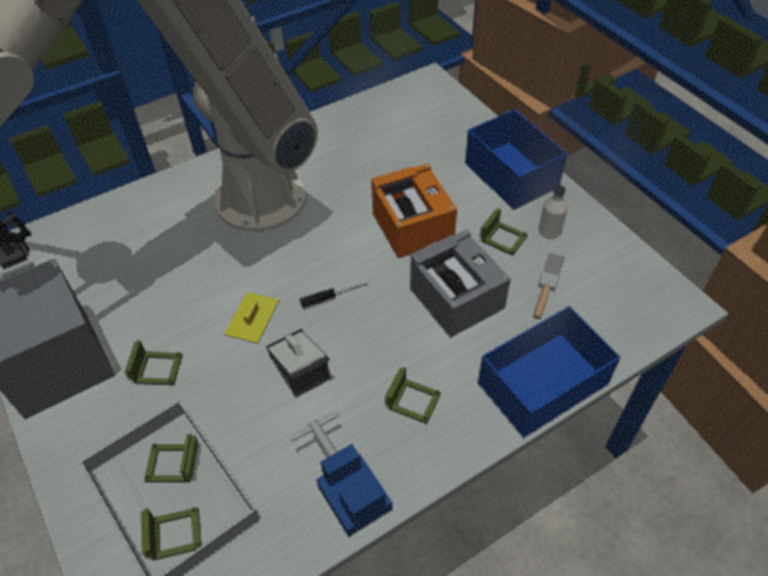

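View pics/top0.png

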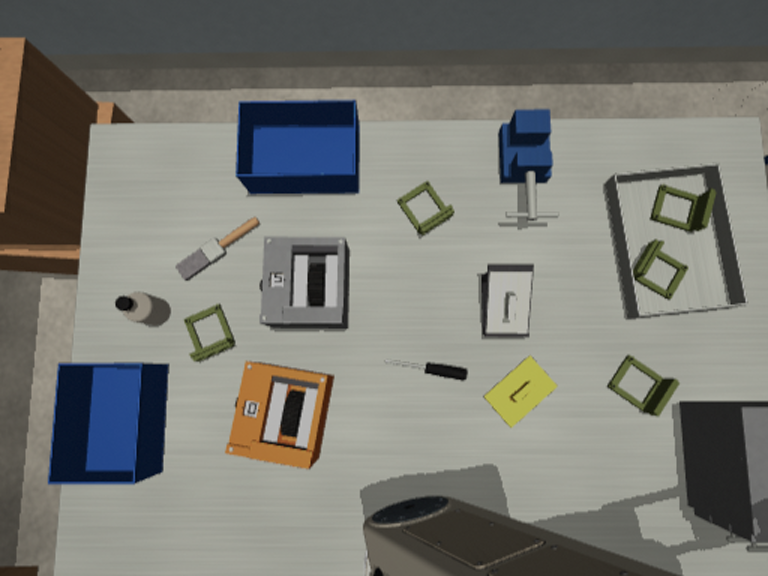

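The top view shows two counters: grey at (305,282) and orange at (280,415). The grey one fits the description. Two plates have the cover's shape: bare aluminium on the dark sloping rest at (510,298), and yellow, flat on the bench, at (520,390). The aluminium one fits. I'll confirm both in one enlarged crop.

```bash
python3 - <<'E'
from h import *
f=np.load("top0.npy",allow_pickle=True).item(); p=np.array(f["pixels"])
a=cv2.resize(p[150:230,165:240],(400,427),interpolation=cv2.INTER_CUBIC)   # x5.333
b=cv2.resize(p[165:245,310:385],(400,427),interpolation=cv2.INTER_CUBIC)
cv2.imwrite("pics/crop1.png",np.hstack([a,b]))
E
```

```text
(no output)
```

View pics/crop1.png

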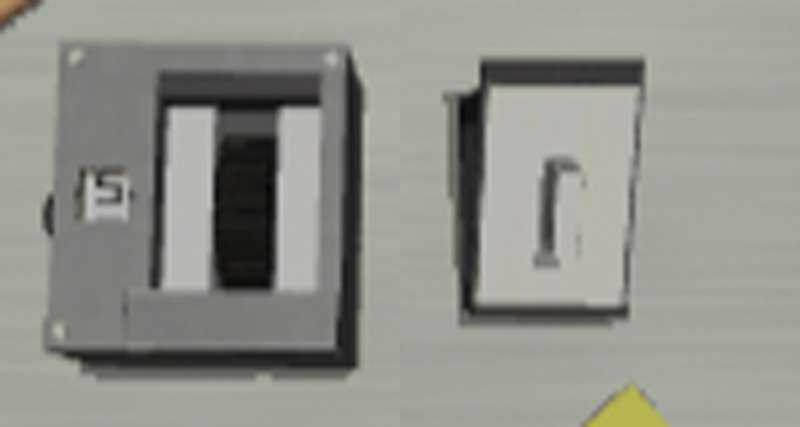

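The crop confirms it: the counter is grey, window on its left, lip on the near side. The plate on the dark rest is bare aluminium with a rib, and the high end is toward the image top (+x). Next I'll measure both by casting rays onto planes at the known heights.

```bash
python3 - <<'E'
from h import *
f=np.load("top0.npy",allow_pickle=True).item(); g=np.load("scene0.npy",allow_pickle=True).item()
o=lambda u,v,ox,oy:[ox+u/5.333-.4,oy+v/5.333-.4]
A=lambda u,v:o(u,v,165,150); B=lambda u,v:o(u-400,v,310,165)
P={}
for n,uv,z in [("FL",A(62,42),113),("FR",A(347,42),113),("NR",A(337,348),128),("NL",A(47,350),122),("rFL",A(160,72),113),("rFR",A(322,72),113),("lipR",A(320,291),128),("lipL",A(128,291),128),("win",A(107,195),113),("cFL",B(488,87),88+0),("cFR",B(641,87),88),("cNR",B(626,305),31.5),("cNL",B(475,303),31.5),("ribtopfar",B(570,160),99),("ribnear",B(548,255),77)]:
    P[n]=ray(f,uv,z)[0][:2]; print(n,P[n].round(1))
def fit(M,W):
    M=np.array(M,float);W=np.array(W);m=M.mean(0);w=W.mean(0);a,b=M-m,W-w
    th=np.arctan2((a[:,0]*b[:,1]-a[:,1]*b[:,0]).sum(),(a*b).sum());c,s=np.cos(th),np.sin(th);R=np.array([[c,-s],[s,c]])
    t=w-R@m; print("pose",t.round(1),th.round(4),"res",(W-(M@R.T+t)).round(1).tolist()); return t,th
k=["FL","FR","NR","NL","rFL","rFR","lipR"]
t,th=fit([[85,100],[85,-58],[-85,-58],[-85,100],[68,45],[68,-45],[-54,-45]],[P[i] for i in k])
c,s=np.cos(.45)*65,5*np.sin(.45)
# model: horizontal in cover frame (tilt: x*cos - z*sin), relative cover origin at z=55
t2,th2=fit([[c-s,42],[c-s,-42],[-c-s,-42],[-c-s,42]],[P[i] for i in["cFL","cFR","cNR","cNL"]])
# overlay check in scene view
def W(t,th,p): p=np.array(p,float); return np.column_stack([p[:,:2]@np.array([[np.cos(th),np.sin(th)],[-np.sin(th),np.cos(th)]])+t,p[:,2]])
im=np.array(g["pixels"]); im=cv2.resize(im,None,fx=4,fy=4,interpolation=cv2.INTER_CUBIC)
q=lambda x,y,z:[x*np.cos(.45)-z*np.sin(.45),y,55+x*np.sin(.45)+z*np.cos(.45)]
for pts in (W(t,th,[[85,100,113],[85,-58,113],[68,-45,113],[68,45,113],[-54,-45,128],[0,0,100],[0,72.5,113]]),W(t2,th2,[q(65,42,5),q(65,-42,5),q(-65,-42,5),q(-65,42,5),q(25,0,35),q(-25,0,35)])):
    for u in proj(g,pts): cv2.circle(im,tuple((u*4+2).astype(int)),4,(0,0,255),-1)
cv2.imwrite("pics/ov.png",im[580:1080,660:1400])
E
```

```text
FL [654.5 316.2]
FR [653.4 159. ]
NR [483.3 161.4]
NL [483.5 316.8]
rFL [637.2 261.6]
rFR [636.6 172.5]
lipR [513.7 170.7]
lipL [514.2 273. ]
win [568.8 289. ]
cFL [ 586.7 -125.2]
cFR [ 586.2 -209.8]
cNR [ 469.5 -210.6]
cNL [ 471.  -124.1]
ribtopfar [ 543.8 -166.6]
ribnear [ 494.  -157.4]
pose [568.6 217.1] -0.0049 res [[0.4, -0.5], [0.1, 0.3], [0.0, 1.9], [-0.6, -0.7], [0.4, -0.1], [0.2, 0.8], [-0.6, -1.6]]
pose [ 530.5 -167.4] -0.0052 res [[-0.4, 0.5], [-0.5, -0.1], [-0.1, -1.5], [1.0, 1.1]]
```

View pics/ov.png

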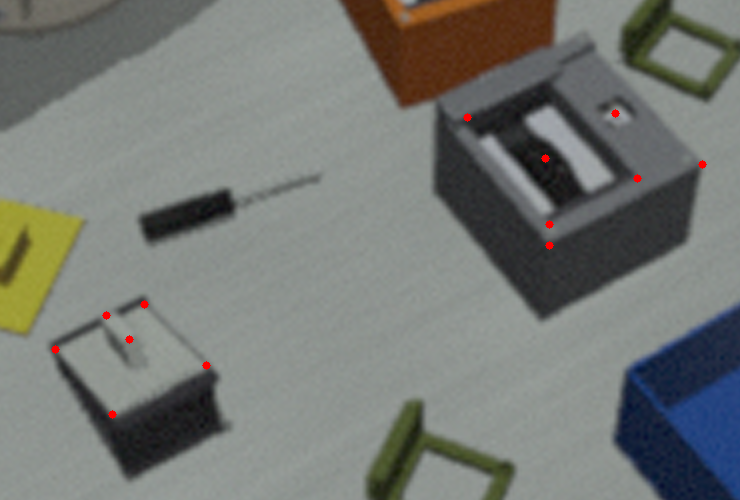

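The scene overlay agrees with the rays: counter at (568.6, 217.1), yaw -0.005, and cover origin at (530.5, -167.4), yaw -0.005. Setting out now: up, square the tool, and move above the wheel with the fingers shut.

```bash
python3 -m jog '[{"z":-4,"spin":0.115,"grip":1},{"z":-4,"spin":0.114,"grip":1},{"z":-4,"grip":1},{"x":1.4,"y":-2.7,"grip":1},{"x":1.4,"y":-2.7,"grip":1},{"x":1.4,"y":-2.7,"grip":1},{"x":1.4,"y":-2.7,"grip":1},{"x":1.4,"y":-2.7,"grip":1},{"x":1.4,"y":-2.7,"grip":1},{"x":1.4,"y":-2.7,"grip":1},{"x":1.4,"y":-2.7,"grip":1},{"x":1.4,"y":-2.7,"grip":1},{"x":1.4,"y":-2.7,"grip":1},{"x":1.4,"y":-2.7,"grip":1},{"x":1.4,"y":-2.7,"grip":1},{"x":1.4,"y":-2.7,"grip":1},{"x":1.4,"y":-2.7,"grip":1},{"x":1.4,"y":-2.7,"grip":1}]'
python3 -m jog '[{"x":1.4,"y":-2.7,"grip":1},{"x":1.4,"y":-2.7,"grip":1},{"x":1.4,"y":-2.7,"grip":1},{"x":1.4,"y":-2.7,"grip":1},{"x":1.4,"y":-2.7,"grip":1},{"x":1.4,"y":-2.7,"grip":1},{"x":1.4,"y":-2.7,"grip":1},{"x":1.4,"y":-2.7,"grip":1},{"x":1.4,"y":-2.7,"grip":1},{"x":1.4,"y":-2.7,"grip":1},{"x":1.4,"y":-2.7,"grip":1},{"x":1.4,"y":-2.7,"grip":1},{"grip":1},{"grip":1}]'
python3 - <<'E'
from h import *
f=np.load("top0.npy",allow_pickle=True).item(); p=np.array(f["pixels"])
c=proj(f,[568.6,289.6,113])[0]; print(c)
u,v=c.round().astype(int); w=cv2.cvtColor(p,cv2.COLOR_BGR2GRAY)[v-10:v+11,u-10:u+11]; print(u,v); 
cv2.imwrite("pics/win0.png",cv2.resize(w,(420,420),interpolation=cv2.INTER_CUBIC)); print(w[2:19,2:19])
E
```

```text
[184.44642805 186.23277477]
184 186
[[123 123 123 124 124 124 123 123 124 124 125 125 125 125 124 123 124]
 [122 122 123 124 124 124 124 123 124 125 126 125 125 124 124 123 123]
 [123 123 125 126 126 124 124 123 124 126 126 124 124 125 124 124 125]
 [125 125 125 123  93 112 101 110  96  97  97  98 113 125 125 126 126]
 [125 126 126 121  56 125 115  72  75  94  94  97 125 127 126 126 127]
 [125 125 126 122  71 166 161  63 123 159 159 160 164 136 127 126 126]
 [125 125 125 110  80 182 175  46  91 117 116 128 179 140 127 125 125]
 [125 125 123  87  80 182 179 149 149 147 115  78 178 119 126 126 126]
 [124 125 121  68  94 182 181 182 182 179 139  78 176  81 109 125 125]
 [124 124 122  90 102 181 178 117 117 116  91  77 178 107 116 125 124]
 [124 124 123 102 101 181 180 149 149 149 149 154 178 125 125 125 123]
 [125 126 124 104 102 182 182 182 182 183 182 182 178 126 126 125 124]
 [126 126 123  91 113 181 180 157 158 158 159 161 178 126 127 127 125]
 [127 128 125 113 123 148 147 131 132 132 133 133 147 125 128 129 127]
 [127 128 126 126 125 124 124 123 124 125 125 125 124 124 129 129 127]
 [127 126 126 126 125 124 124 125 124 124 124 124 124 125 127 127 126]
 [125 125 125 125 124 125 125 126 126 125 125 126 126 125 125 126 124]]schema error: expected keys x, y, z, spin, grip
schema error: expected keys x, y, z, spin, grip
```

View pics/win0.png

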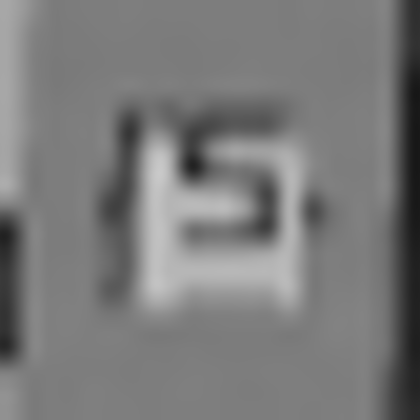

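The 5 sits about 1.6 px (≈4.5 mm) up (+x) of the index marks at row 8, so the counter reads about 5.18, or ≈3.25 rad. It needs about +1.15 rad, or ≈51 mm at the rim. The jog needs every key in every row.

```bash
python3 -m jog '[{"x":0,"y":0,"z":-4,"spin":0.115,"grip":1},{"x":0,"y":0,"z":-4,"spin":0.114,"grip":1},{"x":0,"y":0,"z":-4,"spin":0,"grip":1},{"x":1.4,"y":-2.7,"z":0,"spin":0,"grip":1},{"x":1.4,"y":-2.7,"z":0,"spin":0,"grip":1},{"x":1.4,"y":-2.7,"z":0,"spin":0,"grip":1},{"x":1.4,"y":-2.7,"z":0,"spin":0,"grip":1},{"x":1.4,"y":-2.7,"z":0,"spin":0,"grip":1},{"x":1.4,"y":-2.7,"z":0,"spin":0,"grip":1},{"x":1.4,"y":-2.7,"z":0,"spin":0,"grip":1},{"x":1.4,"y":-2.7,"z":0,"spin":0,"grip":1},{"x":1.4,"y":-2.7,"z":0,"spin":0,"grip":1},{"x":1.4,"y":-2.7,"z":0,"spin":0,"grip":1},{"x":1.4,"y":-2.7,"z":0,"spin":0,"grip":1},{"x":1.4,"y":-2.7,"z":0,"spin":0,"grip":1},{"x":1.4,"y":-2.7,"z":0,"spin":0,"grip":1},{"x":1.4,"y":-2.7,"z":0,"spin":0,"grip":1},{"x":1.4,"y":-2.7,"z":0,"spin":0,"grip":1}]'
python3 -m jog '[{"x":1.4,"y":-2.7,"z":0,"spin":0,"grip":1},{"x":1.4,"y":-2.7,"z":0,"spin":0,"grip":1},{"x":1.4,"y":-2.7,"z":0,"spin":0,"grip":1},{"x":1.4,"y":-2.7,"z":0,"spin":0,"grip":1},{"x":1.4,"y":-2.7,"z":0,"spin":0,"grip":1},{"x":1.4,"y":-2.7,"z":0,"spin":0,"grip":1},{"x":1.4,"y":-2.7,"z":0,"spin":0,"grip":1},{"x":1.4,"y":-2.7,"z":0,"spin":0,"grip":1},{"x":1.4,"y":-2.7,"z":0,"spin":0,"grip":1},{"x":1.4,"y":-2.7,"z":0,"spin":0,"grip":1},{"x":1.4,"y":-2.7,"z":0,"spin":0,"grip":1},{"x":0,"y":0,"z":0,"spin":0,"grip":1},{"x":0,"y":0,"z":0,"spin":0,"grip":1}]'
```

```text
clock: 1.6
eef_pos: [351.0, -204.0, 351.2]
tcp_rot: [-3.142, 0.0, -0.005]
contact_force: [0.9, -0.1, 0.1]
opening: 0.003
grasp_force: 0.0
clock: 2.68
eef_pos: [506.4, 91.8, 350.6]
tcp_rot: [3.141, 0.001, -0.003]
contact_force: [-0.6, -0.1, -0.1]
opening: 0.003
grasp_force: 0.0
```

```bash
python3 -m jog '[{"x":0.9,"y":-2.5,"z":0,"spin":0,"grip":1},{"x":0.9,"y":-2.5,"z":0,"spin":0,"grip":1},{"x":0.9,"y":-2.5,"z":0,"spin":0,"grip":1},{"x":0.9,"y":-2.5,"z":0,"spin":0,"grip":1},{"x":0.9,"y":-2.5,"z":0,"spin":0,"grip":1},{"x":0,"y":0,"z":4,"spin":0,"grip":1},{"x":0,"y":0,"z":4,"spin":0,"grip":1},{"x":0,"y":0,"z":4,"spin":0,"grip":1},{"x":0,"y":0,"z":4,"spin":0,"grip":1},{"x":0,"y":0,"z":4,"spin":0,"grip":1},{"x":0,"y":0,"z":1.5,"spin":0,"grip":1},{"x":0,"y":0,"z":0,"spin":0,"grip":1},{"x":0,"y":0,"z":0,"spin":0,"grip":1}]'
```

```text
clock: 3.77
eef_pos: [551.6, 214.4, 136.1]
tcp_rot: [3.141, 0.002, -0.006]
contact_force: [0.7, -0.1, 0.5]
opening: -0.001
grasp_force: 0.0
```

```bash
python3 -m jog '[{"x":0,"y":-0.25,"z":2,"spin":0,"grip":1},{"x":0,"y":0,"z":1,"spin":0,"grip":1},{"x":0,"y":0,"z":0.5,"spin":0,"grip":1},{"x":0,"y":0,"z":0.3,"spin":0,"grip":1},{"x":0,"y":0,"z":0.2,"spin":0,"grip":1},{"x":0,"y":0,"z":0,"spin":0,"grip":1},{"x":0,"y":0,"z":0,"spin":0,"grip":1}]'
```

```text
clock: 4.35
eef_pos: [552.4, 217.9, 97.1]
tcp_rot: [-3.141, -0.001, -0.005]
contact_force: [-0.4, -1.3, 2.5]
opening: 0.001
grasp_force: 1.2
```

```bash
python3 -m jog '[{"x":0,"y":0,"z":0.15,"spin":0,"grip":1},{"x":0.3,"y":0,"z":0,"spin":0,"grip":1},{"x":0.3,"y":0,"z":0,"spin":0,"grip":1},{"x":0.3,"y":0,"z":0,"spin":0,"grip":1},{"x":0.3,"y":0,"z":0,"spin":0,"grip":1}]'; python3 -m jog '[{"x":0.3,"y":0,"z":0,"spin":0,"grip":1},{"x":0.3,"y":0,"z":0,"spin":0,"grip":1},{"x":0.3,"y":0,"z":0,"spin":0,"grip":1},{"x":0.3,"y":0,"z":0,"spin":0,"grip":1}]';  python3 -m jog '[{"x":0.3,"y":0,"z":0,"spin":0,"grip":1},{"x":0.3,"y":0,"z":0,"spin":0,"grip":1},{"x":0,"y":0,"z":0,"spin":0,"grip":1},{"x":0,"y":0,"z":0,"spin":0,"grip":1}]'
cat > win.py <<'E'
from h import *; import sys
f=grab_frame("top"); p=cv2.cvtColor(np.array(f["pixels"]),cv2.COLOR_BGR2GRAY); print(p[178:195,176:193])
cv2.imwrite(f"pics/{sys.argv[1]}.png",cv2.resize(p[174:198,172:196],(384,384),interpolation=cv2.INTER_CUBIC))
E
python3 win.py w1
```

```text
clock: 4.77
eef_pos: [564.2, 217.9, 95.5]
tcp_rot: [3.142, -0.0, -0.005]
contact_force: [-2.7, -2.0, 9.9]
opening: -0.002
grasp_force: 4.5
clock: 5.1
eef_pos: [577.0, 217.8, 95.8]
tcp_rot: [-3.142, -0.002, -0.005]
contact_force: [-0.8, -1.9, 7.3]
opening: -0.001
grasp_force: 3.7
clock: 5.43
eef_pos: [583.4, 217.7, 95.6]
tcp_rot: [-3.141, -0.003, -0.005]
contact_force: [2.8, -3.8, 5.5]
opening: -0.0
grasp_force: 2.4
[[ 84  85 100  99  82  82  97  41  33  65  85  79  63  64  63  63  63]
 [ 80  81  81  82  82  81  79  33  24  29  59  83  85  71  63  64  64]
 [ 82  82  82  82  83  81  78  43  27  23  21  51  76 102  86  71  63]
 [ 82  82  82  81  66  90  75  71  47  55  52  52  49  79  79  89  86]
 [ 83  83  82  79  53 123 115  79  92 116 116 116 109  81  67  70  70]
 [ 82  82  82  81  53 136 132  58  67  85  84  90 134  95  77  71  63]
 [ 82  82  82  74  66 139 135  51  91 114 110  44 137  98  99 101 116]
 [ 82  82  81  61  73 143 138  55 112 143 138  73 139 123 126 126 134]
 [ 82  82  80  46  74 145 141  71  81 110 136 118 136 135 135 134 134]
 [ 82  82  81  60  74 147 142 123 113 119 134 134 134 134 134 135 139]
 [110  82  83  94  85 139 136 136 135 134 134 134 134 134 135 139 142]
 [115 106 129 131 126 136 134 134 134 134 134 134 134 135 143 131 122]
 [136 138 147 144 143 142 140 140 137 136 136 142 115 121 107  92  85]
 [148 149 149 143 143 143 143 142 140 144 118 105  82  85  67  65  66]
 [152 151 150 144 144 144 140 120 123 106  83  67  66  66  67  66  66]
 [154 152 150 145 143 120 100  83  85  67  67  66  66  66  67  67  67]
 [155 153 148 122 120  82  66  66  66  66  66  68  66  65  67  67  67]]
```

The window now shows a 6 about 0.27 digit past the middle, with the arm covering part of it. About 20 mm remains. Lift, go back, second stroke slightly short, then back off and look.

```bash
python3 -m jog '[{"x":0,"y":0,"z":-1.5,"spin":0,"grip":1},{"x":-1.4,"y":0,"z":0,"spin":0,"grip":1},{"x":-1,"y":0,"z":0,"spin":0,"grip":1},{"x":0,"y":0,"z":0,"spin":0,"grip":1},{"x":0,"y":0,"z":1,"spin":0,"grip":1},{"x":0,"y":0,"z":0.5,"spin":0,"grip":1},{"x":0,"y":0,"z":0,"spin":0,"grip":1},{"x":0,"y":0,"z":0,"spin":0,"grip":1}]'
python3 -m jog '[{"x":0.3,"y":0,"z":0,"spin":0,"grip":1},{"x":0.3,"y":0,"z":0,"spin":0,"grip":1},{"x":0.3,"y":0,"z":0,"spin":0,"grip":1},{"x":0.3,"y":0,"z":0,"spin":0,"grip":1},{"x":0.3,"y":0,"z":0,"spin":0,"grip":1},{"x":0.3,"y":0,"z":0,"spin":0,"grip":1},{"x":0,"y":0,"z":0,"spin":0,"grip":1},{"x":0,"y":0,"z":0,"spin":0,"grip":1}]'
python3 -m jog '[{"x":0,"y":0,"z":-2,"spin":0,"grip":1},{"x":0,"y":0.5,"z":-3,"spin":0,"grip":1},{"x":0,"y":3,"z":-2,"spin":0,"grip":1},{"x":0,"y":3,"z":0,"spin":0,"grip":1},{"x":0,"y":3,"z":0,"spin":0,"grip":1},{"x":0,"y":0,"z":0,"spin":0,"grip":1}]'
python3 win.py w2
```

```text
clock: 6.15
eef_pos: [558.2, 218.3, 94.3]
tcp_rot: [-3.141, 0.001, -0.005]
contact_force: [-3.6, 1.0, 10.1]
opening: 0.004
grasp_force: 5.0
clock: 6.82
eef_pos: [578.0, 218.2, 94.9]
tcp_rot: [-3.141, -0.003, -0.005]
contact_force: [3.0, -0.8, 7.6]
opening: 0.001
grasp_force: 4.0
clock: 7.32
eef_pos: [575.4, 118.7, 164.0]
tcp_rot: [3.14, 0.001, -0.007]
contact_force: [-0.4, -0.6, -1.1]
opening: -0.003
grasp_force: 0.0
[[125 124 125 127 127 127 126 126 126 128 129 128 127 127 127 126 126]
 [124 125 126 127 127 127 125 126 126 127 128 127 127 127 127 125 125]
 [126 127 127 129 128 127 126 125 126 128 128 127 127 127 127 128 126]
 [129 128 128 127  95 115 102 113 114 116 115 114 116 128 128 129 129]
 [129 129 129 124  57 127 121 127 127 127 127 127 128 130 129 129 129]
 [128 127 128 124  73 170 166 104  95  93  95 113 168 139 130 128 128]
 [128 127 127 112  82 185 184 157 154 152 118  84 183 142 128 128 129]
 [127 128 125  89  83 186 186 186 186 183 141  77 181 123 129 128 129]
 [127 128 124  69  97 185 186 185 186 183 140  78 180  83 112 129 128]
 [126 127 125  91 104 185 186 186 186 183 141  78 181 110 119 127 126]
 [127 127 126 105 104 186 185 186 186 183 145 107 182 127 128 128 126]
 [127 127 126 105 103 185 186 186 185 182 144 110 181 129 127 128 127]
 [129 129 126  93 115 186 186 186 186 184 171 162 181 128 130 130 128]
 [131 130 127 115 126 152 151 152 152 153 152 152 150 127 130 131 129]
 [130 131 129 128 127 127 126 126 127 128 128 127 127 128 131 132 130]
 [129 129 129 129 128 127 127 127 126 127 127 127 128 127 129 131 128]
 [127 127 128 128 127 127 128 129 128 127 127 128 128 128 128 128 126]]
```

View pics/w2.png

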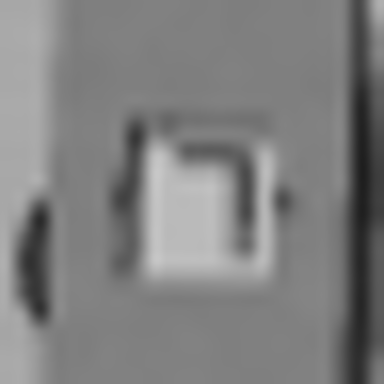

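The 7 is in: its top bar is at row 5.3 and its foot at row 11.8, with the index marks at about row 8.2. The drum sits below the window plane, so parallax matters. I'll check with the second view, triangulating to get the drum height.

```bash
python3 - <<'E'
from h import *
f=grab_frame("top");g=grab_frame("scene")
c=proj(g,[568.6,289.6,113])[0]; print(c); u,v=c.round().astype(int)
w=cv2.cvtColor(np.array(g["pixels"]),cv2.COLOR_BGR2GRAY)[v-9:v+10,u-9:u+10]; print(u-9,v-9); print(w)
im=cv2.resize(w,None,fx=24,fy=24,interpolation=cv2.INTER_CUBIC); cv2.imwrite("pics/ws.png",im)
for n,h in (("t",f),("s",g)):
  for z in (113,105,100): print(n,z,[proj(h,[568.6+dx,289.6+dy,z])[0].round(2).tolist() for dx,dy in((0,0),(10,0),(-10,0),(0,10))])
E
```

```text
[318.2519554  172.70209578]
309 164
[[103 108 107 105 106 107 107 108 105 106 113 121 137 147 143 145 141 134
  119]
 [104 104 103 106 107 105 107 105 106 106 109 111 121 138 143 143 144 148
  143]
 [106 105 109 103 105 104 109 108 104 108 109 105 114 124 136 145 145 144
  145]
 [109 106 108 106 108 107 104 105 109 107 109 110 108 114 124 141 145 144
  141]
 [108 105 102 106 107 106 105 106 108 103 102  99 107 108 111 127 139 144
  144]
 [106 104 101 107 107 103 105 101  95  81  72  78  97 103 106 112 127 139
  145]
 [106 106 106 106 103 101  96  84  86  80  64  59  75  87 104 105 115 128
  142]
 [101 106 108 107 102  84  70  76 108 120 111  87  60  67  92 103 105 112
  132]
 [ 89 100 109 107  98  85  92 113 146 158 154 133  92  60  80 101 108 103
  115]
 [ 59  88 105 106 102 105 128 143 163 168 168 160 133  93  71  95 106 106
  105]
 [ 45  68  93 106 106 102 101 112 146 161 165 168 155 124  92  95 105 108
  105]
 [ 46  51  74  95 105 103  99  88 112 146 162 151 140 118 102 104 107 109
  106]
 [ 47  46  50  73  97 106 105  96  90 111 124 122 113 108 100 109 105 104
  105]
 [ 53  47  
[... 243 characters left out ...]
78  53  46  46  55  78  95 106 104 108 109 104 102 107 107 104
  108]
 [165 153 122  81  50  45  45  58  76 100 105 108 107 106 107 103 105 107
  104]
 [165 165 155 120  75  49  44  45  56  79  98 112 105 106 104 106 107 105
  107]]
t 113 [[184.45, 186.23], [184.54, 182.84], [184.35, 189.63], [181.01, 186.25]]
t 105 [[185.04, 186.71], [185.13, 183.34], [184.95, 190.08], [181.63, 186.73]]
t 100 [[185.41, 187.0], [185.5, 183.65], [185.32, 190.36], [182.02, 187.02]]
s 113 [[318.25, 172.7], [320.02, 174.56], [316.5, 170.86], [320.58, 171.5]]
s 105 [[318.05, 174.22], [319.81, 176.07], [316.3, 172.38], [320.37, 173.01]]
s 100 [[317.92, 175.16], [319.68, 177.01], [316.18, 173.32], [320.24, 173.96]]
```

View pics/ws.png

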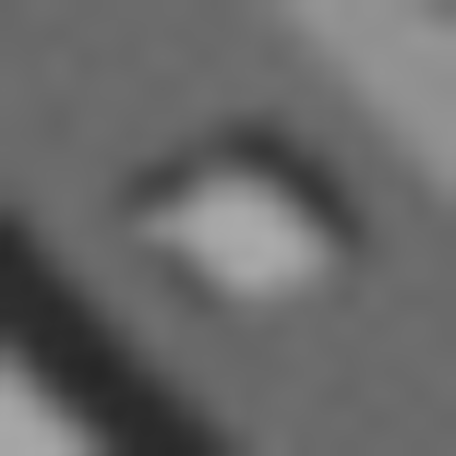

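The scene view can't resolve the glyph. From the top view, the glyph's sideways offset puts the drum at about z 105, so a centred digit should appear at row ~8.65. It's seen at ~8.35, which is about 1 mm or 0.02–0.04 rad off. The 7 is centred well enough. Now to the cover, with the gripper half open.

```bash
python3 -m jog '[{"x":-0.7,"y":3.6,"z":0,"spin":0,"grip":0.5},{"x":-0.7,"y":3.6,"z":0,"spin":0,"grip":0.5},{"x":-0.7,"y":3.6,"z":0,"spin":0,"grip":0.5},{"x":-0.7,"y":3.6,"z":0,"spin":0,"grip":0.5},{"x":-0.7,"y":3.6,"z":0,"spin":0,"grip":0.5},{"x":-0.7,"y":3.6,"z":0,"spin":0,"grip":0.5},{"x":-0.7,"y":3.6,"z":0,"spin":0,"grip":0.5},{"x":-0.7,"y":3.6,"z":0,"spin":0,"grip":0.5},{"x":0,"y":0,"z":0,"spin":0,"grip":0.5},{"x":0,"y":0,"z":0,"spin":0,"grip":0.5}]'
python3 - <<'E'
from h import *
s=sense(); print(s["eef_pos"].round(1),s["tcp_rot"].round(3),s["opening"])
f=grab_frame("top"); p=np.array(f["pixels"]); im=cv2.resize(p[150:240,165:395],None,fx=3.4,fy=3.4,interpolation=cv2.INTER_CUBIC)
cv2.imwrite("pics/above.png",im)
E
```

```text
clock: 8.3
eef_pos: [518.2, -165.6, 164.2]
tcp_rot: [-3.141, 0.0, -0.007]
contact_force: [1.0, 0.8, -0.6]
opening: 0.5
grasp_force: 0.0
[ 518.2 -165.6  164.2] [-3.141  0.    -0.007] 0.5002645776354934
```

View pics/above.png

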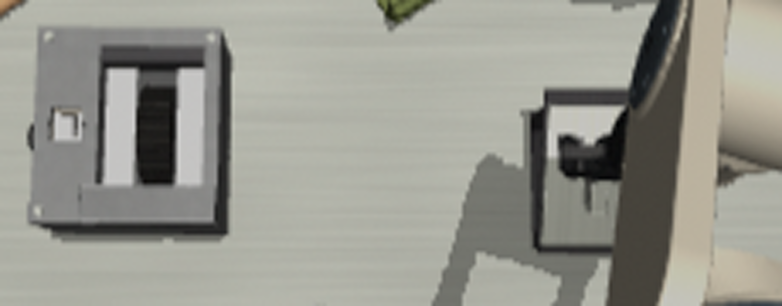

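The window at (67,122) shows a clean 7. The gripper is over the rib at about (590,160). Descending.

```bash
python3 -m jog '[{"x":0.3,"y":0.2,"z":3,"spin":0,"grip":0.5},{"x":0,"y":0,"z":3,"spin":0,"grip":0.5},{"x":0,"y":0,"z":2,"spin":0,"grip":0.5},{"x":0,"y":0,"z":1,"spin":0,"grip":0.5},{"x":0,"y":0,"z":0.7,"spin":0,"grip":0.5},{"x":0,"y":0,"z":0,"spin":0,"grip":0.5},{"x":0,"y":0,"z":0,"spin":0,"grip":0.5}]'
python3 -m jog '[{"x":0,"y":0,"z":0,"spin":0,"grip":1},{"x":0,"y":0,"z":0,"spin":0,"grip":1},{"x":0,"y":0,"z":0,"spin":0,"grip":1},{"x":0,"y":0,"z":0,"spin":0,"grip":1},{"x":0,"y":0,"z":0,"spin":0,"grip":1},{"x":0,"y":0,"z":0,"spin":0,"grip":1}]' 50
```

```text
clock: 8.93
eef_pos: [521.7, -166.4, 68.3]
tcp_rot: [3.142, -0.001, -0.004]
contact_force: [-0.1, -0.4, -0.1]
opening: 0.5
grasp_force: 0.0
clock: 9.43
eef_pos: [521.8, -167.1, 69.1]
tcp_rot: [3.141, -0.002, -0.006]
contact_force: [-1.3, 1.5, 6.9]
opening: 0.154
grasp_force: 49.7
```

Gripped: 13 mm opening against the 14 mm rib, 50 N. Lift and carry toward the counter, stopping just short for a look.

```bash
python3 -m jog '[{"x":0,"y":0,"z":-1,"spin":0,"grip":1},{"x":0,"y":0,"z":-2,"spin":0,"grip":1},{"x":0,"y":0,"z":-3,"spin":0,"grip":1},{"x":0,"y":0,"z":-3,"spin":0,"grip":1},{"x":0,"y":0,"z":-3,"spin":0,"grip":1},{"x":0,"y":0,"z":-3,"spin":0,"grip":1},{"x":0,"y":0,"z":-1,"spin":0,"grip":1},{"x":0.4,"y":-2.4,"z":0,"spin":0,"grip":1},{"x":0.4,"y":-2.4,"z":0,"spin":0,"grip":1},{"x":0.4,"y":-2.4,"z":0,"spin":0,"grip":1},{"x":0.4,"y":-2.4,"z":0,"spin":0,"grip":1},{"x":0.4,"y":-2.4,"z":0,"spin":0,"grip":1},{"x":0.4,"y":-2.4,"z":0,"spin":0,"grip":1},{"x":0.4,"y":-2.4,"z":0,"spin":0,"grip":1}]'
python3 -m jog '[{"x":0.3,"y":-2.4,"z":0,"spin":0,"grip":1},{"x":0.3,"y":-2.4,"z":0,"spin":0,"grip":1},{"x":0.3,"y":-2.4,"z":0,"spin":0,"grip":1},{"x":0.3,"y":-2.4,"z":0,"spin":0,"grip":1},{"x":0.3,"y":-2.4,"z":0,"spin":0,"grip":1},{"x":0.2,"y":-2.4,"z":0,"spin":0,"grip":1},{"x":0.2,"y":-2.4,"z":0,"spin":0,"grip":1},{"x":0.1,"y":-2.4,"z":0,"spin":0,"grip":1},{"x":0,"y":-1.2,"z":0,"spin":0,"grip":1},{"x":0,"y":0,"z":0,"spin":0,"grip":1},{"x":0,"y":0,"z":0,"spin":0,"grip":1},{"x":0,"y":0,"z":0,"spin":0,"grip":1}]'
python3 - <<'E'
from h import *
s=sense();T=s["eef_pos"]; print(T.round(1),s["tcp_rot"].round(3))
a,b=np.cos(.45),np.sin(.45)
O=T+np.array([8.7,-.3,-14.]); q=lambda x,y,z:O+[x*a-z*b,y,x*b+z*a]
pts=[q(-65,42,0),q(-65,-42,0),q(65,-42,0),q(65,42,0),q(65,-42,5),q(65,42,5),q(-65,-42,5),q(-65,42,5)]
ims=[]
for n in("scene","top"):
    f=grab_frame(n); im=cv2.resize(np.array(f["pixels"]),None,fx=4,fy=4,interpolation=cv2.INTER_CUBIC); uv=proj(f,pts); print(n,uv.round(1).tolist())
    for u in uv: cv2.circle(im,tuple((u*4+2).astype(int)),3,(0,0,255),-1)
    c=((proj(f,O)[0])*4).astype(int); ims.append(im[max(c[1]-280,0):,max(c[0]-195,0):][:560,:390])
cv2.imwrite("pics/carry.png",np.hstack(ims))
E
```

```text
clock: 10.6
eef_pos: [549.3, 2.0, 227.3]
tcp_rot: [3.142, 0.001, -0.005]
contact_force: [0.7, 0.9, -2.0]
opening: 0.151
grasp_force: 49.1
clock: 11.6
eef_pos: [570.6, 203.9, 227.4]
tcp_rot: [3.141, 0.001, -0.005]
contact_force: [0.2, -0.6, -2.9]
opening: 0.152
grasp_force: 49.1
[570.6 203.9 227.4] [ 3.141e+00  1.000e-03 -5.000e-03]
scene [[300.9, 155.0], [280.1, 165.3], [302.1, 177.0], [324.0, 165.7], [301.8, 175.6], [323.7, 164.3], [279.8, 163.9], [300.6, 153.6]]
top [[194.5, 199.1], [225.8, 198.9], [224.0, 150.7], [191.3, 150.9], [223.8, 151.1], [191.0, 151.3], [225.6, 199.5], [194.1, 199.6]]
```

View pics/carry.png

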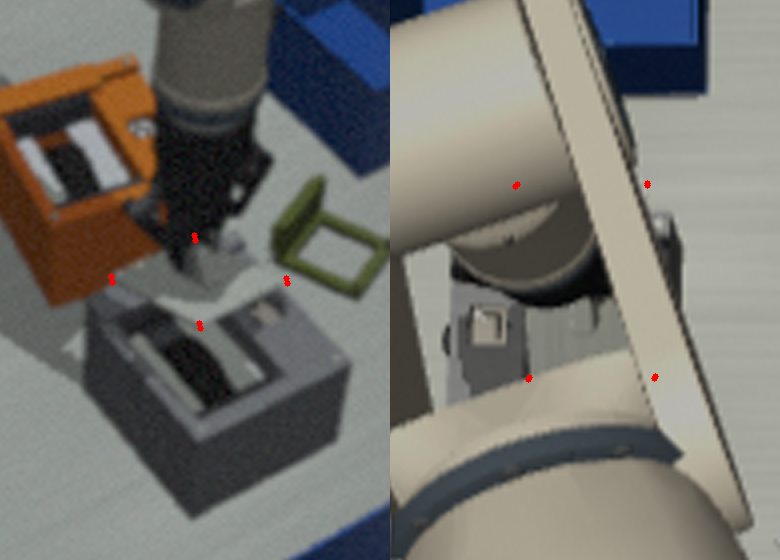

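The predicted corners fit the plate in the scene view, at (200,325), (112,280) and (287,280), so the tilt has held in the grip. Now descend with the low end just clear of the lip.

```bash
python3 -m jog '[{"x":0.1,"y":-1.35,"z":0,"spin":0,"grip":1},{"x":0,"y":0,"z":2,"spin":0,"grip":1},{"x":0,"y":0,"z":2,"spin":0,"grip":1},{"x":0,"y":0,"z":1.5,"spin":0,"grip":1},{"x":0,"y":0,"z":1,"spin":0,"grip":1},{"x":0,"y":0,"z":0.5,"spin":0,"grip":1},{"x":0,"y":0,"z":0.3,"spin":0,"grip":1},{"x":0,"y":0,"z":0,"spin":0,"grip":1},{"x":0,"y":0,"z":0,"spin":0,"grip":1}]'
python3 - <<'E'
from h import *
T=sense()["eef_pos"]; print("N in counter",(T+[-49.8,-.3,-42.4]-[568.6,217.1,0]).round(1))
E
```

```text
clock: 12.45
eef_pos: [572.6, 218.5, 155.5]
tcp_rot: [-3.141, -0.001, -0.005]
contact_force: [-0.1, -1.2, -3.3]
opening: 0.149
grasp_force: 49.2
N in counter [-45.8   1.1 113.1]
```

```bash
python3 -m jog '[{"x":-0.3,"y":0.1,"z":0.3,"spin":0,"grip":1},{"x":-0.4,"y":0,"z":0,"spin":0,"grip":1},{"x":-0.3,"y":0,"z":0,"spin":0,"grip":1},{"x":0,"y":0,"z":0,"spin":0,"grip":1},{"x":0,"y":0,"z":0,"spin":0,"grip":1}]'
python3 -m jog '[{"x":-0.2,"y":0,"z":0,"spin":0,"grip":1},{"x":-0.2,"y":0,"z":0,"spin":0,"grip":1},{"x":-0.2,"y":0,"z":0,"spin":0,"grip":1},{"x":0,"y":0,"z":0,"spin":0,"grip":1},{"x":0,"y":0,"z":0,"spin":0,"grip":1}]'
python3 - <<'E'
from h import *
T=sense()["eef_pos"]; print("N in counter",(T+[-49.8,-.3,-42.4]-[568.6,217.1,0]).round(1))
E
```

```text
clock: 12.87
eef_pos: [561.9, 217.5, 152.1]
tcp_rot: [-3.141, -0.0, -0.005]
contact_force: [0.0, 0.7, -1.7]
opening: 0.151
grasp_force: 49.2
clock: 13.28
eef_pos: [555.9, 217.4, 151.8]
tcp_rot: [-3.142, -0.0, -0.005]
contact_force: [-0.7, 0.7, -3.0]
opening: 0.149
grasp_force: 49.2
N in counter [-62.5   0.  109.4]
```

Under the lip with no contact. Ease the grip and come down to feel the ledge.

```bash
python3 -m jog '[{"x":-0.1,"y":0,"z":0.1,"spin":0,"grip":1},{"x":0,"y":0,"z":0.1,"spin":0,"grip":1},{"x":0,"y":0,"z":0,"spin":0,"grip":1},{"x":0,"y":0,"z":0,"spin":0,"grip":1}]' 25
python3 -m jog '[{"x":0,"y":0,"z":0.15,"spin":0,"grip":1},{"x":0,"y":0,"z":0,"spin":0,"grip":1},{"x":0,"y":0,"z":0,"spin":0,"grip":1}]'
```

```text
clock: 13.62
eef_pos: [556.3, 217.6, 151.2]
tcp_rot: [-3.141, -0.003, -0.005]
contact_force: [1.0, -1.9, 8.0]
opening: 0.156
grasp_force: 50.7
clock: 13.87
eef_pos: [557.3, 217.7, 150.2]
tcp_rot: [-3.141, -0.005, -0.005]
contact_force: [3.9, -1.6, 9.3]
opening: 0.154
grasp_force: 50.9
```

```bash
python3 -m jog '[{"x":0.2,"y":0,"z":0.2,"spin":0,"grip":1},{"x":0.2,"y":0,"z":0.2,"spin":0,"grip":1},{"x":0.2,"y":0,"z":0.2,"spin":0,"grip":1},{"x":0,"y":0,"z":0,"spin":0,"grip":1},{"x":0,"y":0,"z":0,"spin":0,"grip":1}]' 20
python3 -m jog '[{"x":0.2,"y":0,"z":0.2,"spin":0,"grip":1},{"x":0.2,"y":0,"z":0.2,"spin":0,"grip":1},{"x":0,"y":0,"z":0,"spin":0,"grip":1},{"x":0,"y":0,"z":0,"spin":0,"grip":1}]' 20
python3 - <<'E'
from h import *
f=grab_frame("scene"); g=grab_frame("top")
im=[]
for n,h in(("s",f),("t",g)):
    c=proj(h,[568.6,217.1,120])[0].astype(int); im.append(cv2.resize(np.array(h["pixels"])[c[1]-50:c[1]+50,c[0]-39:c[0]+39],(390,500),interpolation=cv2.INTER_CUBIC))
cv2.imwrite("pics/lay.png",np.hstack(im))
E
```

```text
clock: 14.28
eef_pos: [563.5, 217.6, 144.0]
tcp_rot: [-3.141, -0.005, -0.005]
contact_force: [4.8, -1.4, 7.7]
opening: 0.154
grasp_force: 51.0
clock: 14.62
eef_pos: [567.1, 217.6, 139.8]
tcp_rot: [-3.141, -0.004, -0.005]
contact_force: [3.6, -2.0, 6.3]
opening: 0.151
grasp_force: 51.0
```

View pics/lay.png

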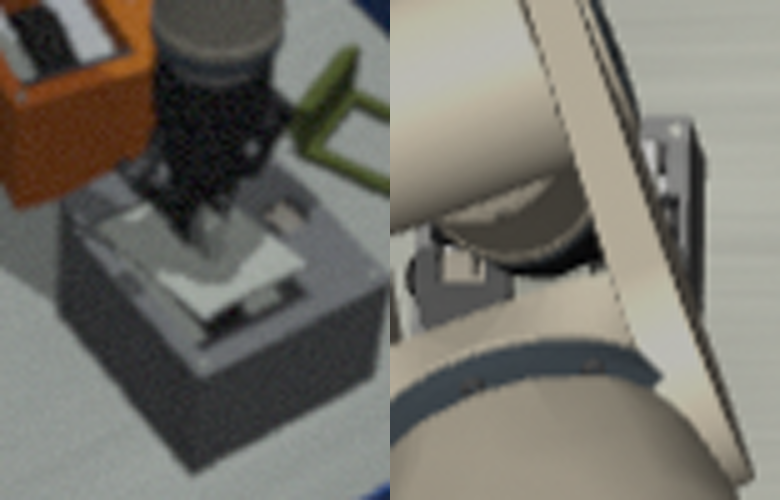

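The plate is rotating flat with its near end under the lip; its far edge is at about (205,320)–(305,265), above the recess. Continue along the arc.

```bash
python3 -m jog '[{"x":0.2,"y":0,"z":0.25,"spin":0,"grip":1},{"x":0.2,"y":0,"z":0.25,"spin":0,"grip":1},{"x":0,"y":0,"z":0,"spin":0,"grip":1},{"x":0,"y":0,"z":0,"spin":0,"grip":1}]'
python3 -m jog '[{"x":0.2,"y":0,"z":0.3,"spin":0,"grip":1},{"x":0.15,"y":0,"z":0.3,"spin":0,"grip":1},{"x":0,"y":0,"z":0,"spin":0,"grip":1},{"x":0,"y":0,"z":0,"spin":0,"grip":1}]'
python3 -m jog '[{"x":0.1,"y":0,"z":0.2,"spin":0,"grip":1},{"x":0,"y":0,"z":0.1,"spin":0,"grip":1},{"x":0,"y":0,"z":0,"spin":0,"grip":1},{"x":0,"y":0,"z":0,"spin":0,"grip":1}]'
```

```text
clock: 15.05
eef_pos: [570.9, 217.5, 134.6]
tcp_rot: [-3.141, -0.004, -0.005]
contact_force: [3.2, -2.1, 5.0]
opening: 0.148
grasp_force: 51.1
clock: 15.38
eef_pos: [574.6, 217.5, 128.7]
tcp_rot: [-3.141, -0.004, -0.005]
contact_force: [4.5, -2.0, 5.2]
opening: 0.151
grasp_force: 51.4
clock: 15.72
eef_pos: [575.9, 217.6, 125.9]
tcp_rot: [-3.141, -0.005, -0.005]
contact_force: [5.4, -1.3, 7.5]
opening: 0.153
grasp_force: 51.6
```

```bash
python3 -m jog '[{"x":0.05,"y":0,"z":0.15,"spin":0,"grip":1},{"x":0,"y":0,"z":0,"spin":0,"grip":1},{"x":0,"y":0,"z":0,"spin":0,"grip":1}]'
python3 -m jog '[{"x":0.05,"y":0,"z":0.1,"spin":0,"grip":1},{"x":0,"y":0,"z":0,"spin":0,"grip":1},{"x":0,"y":0,"z":0,"spin":0,"grip":1}]'
python3 - <<'E'
from h import *
f=grab_frame("scene"); c=proj(f,[568.6,217.1,120])[0].astype(int); cv2.imwrite("pics/lay2.png",cv2.resize(np.array(f["pixels"])[c[1]-30:c[1]+45,c[0]-45:c[0]+45],(720,600),interpolation=cv2.INTER_CUBIC))
E
```

```text
clock: 15.97
eef_pos: [576.5, 217.6, 124.5]
tcp_rot: [-3.141, -0.005, -0.005]
contact_force: [4.2, -2.4, 7.5]
opening: 0.154
grasp_force: 51.8
clock: 16.22
eef_pos: [577.0, 217.6, 123.6]
tcp_rot: [-3.141, -0.005, -0.005]
contact_force: [4.2, -2.1, 7.2]
opening: 0.148
grasp_force: 51.9
```

View pics/lay2.png

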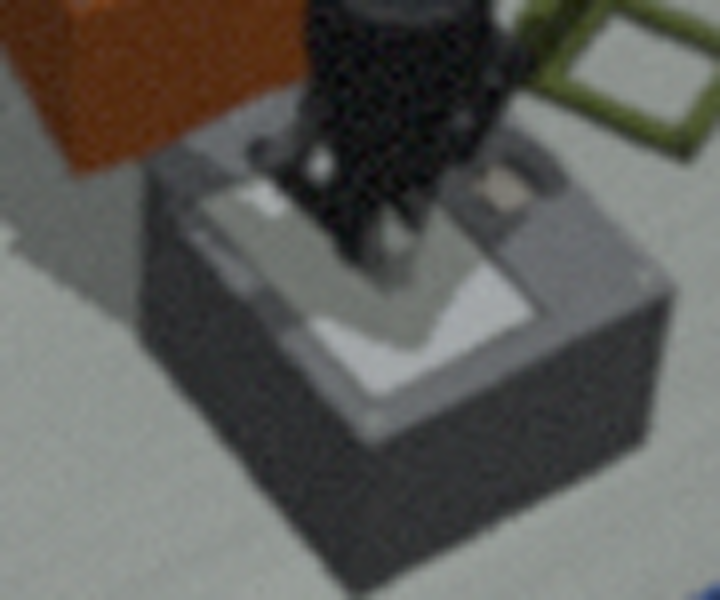

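The plate is in the recess and almost flush, with its far edge at about (380,395)–(535,310). Press a little more until the force rises.

```bash
python3 -m jog '[{"x":0,"y":0,"z":0.1,"spin":0,"grip":1},{"x":0,"y":0,"z":0,"spin":0,"grip":1},{"x":0,"y":0,"z":0,"spin":0,"grip":1}]'
python3 -m jog '[{"x":0,"y":0,"z":0.1,"spin":0,"grip":1},{"x":0,"y":0,"z":0,"spin":0,"grip":1},{"x":0,"y":0,"z":0,"spin":0,"grip":1}]'
```

```text
clock: 16.52
eef_pos: [577.3, 217.6, 122.8]
tcp_rot: [-3.14, -0.006, -0.005]
contact_force: [5.3, -1.7, 8.1]
opening: 0.148
grasp_force: 51.9
clock: 16.77
eef_pos: [577.5, 217.7, 122.2]
tcp_rot: [-3.14, -0.006, -0.005]
contact_force: [4.5, -2.7, 12.0]
opening: 0.152
grasp_force: 52.4
```

Force has risen to 12 N, so it's seated. Release, lift straight up, and move aside to look.

```bash
python3 -m jog '[{"x":0,"y":0,"z":0,"spin":0,"grip":0.75},{"x":0,"y":0,"z":0,"spin":0,"grip":0.6},{"x":0,"y":0,"z":0,"spin":0,"grip":0.5},{"x":0,"y":0,"z":0,"spin":0,"grip":0.5},{"x":0,"y":0,"z":0,"spin":0,"grip":0.5},{"x":0,"y":0,"z":-1,"spin":0,"grip":0.5},{"x":0,"y":0,"z":-3,"spin":0,"grip":0.5},{"x":0,"y":0,"z":-3,"spin":0,"grip":0.5},{"x":0,"y":3,"z":-3,"spin":0,"grip":0.5},{"x":0,"y":4,"z":0,"spin":0,"grip":0.5},{"x":0,"y":4,"z":0,"spin":0,"grip":0.5},{"x":0,"y":4,"z":0,"spin":0,"grip":0.5},{"x":0,"y":4,"z":0,"spin":0,"grip":0.5},{"x":0,"y":4,"z":0,"spin":0,"grip":0.5},{"x":0,"y":4,"z":0,"spin":0,"grip":0.5},{"x":0,"y":0,"z":0,"spin":0,"grip":0.5}]'
python3 win.py w3
python3 - <<'E'
from h import *
im=[]
for n in("scene","top"):
    h=grab_frame(n); c=proj(h,[568.6,217.1,120])[0].astype(int)
    p=cv2.resize(np.array(h["pixels"])[c[1]-50:c[1]+50,c[0]-39:c[0]+39],(390,500),interpolation=cv2.INTER_CUBIC)
    P=[[568.6+x,217.1+y,z] for x,y,z in((65,42,113),(65,-42,113),(25,0,143),(-25,0,143),(-54,-42,113))]
    print(n,((proj(h,P)-c+[39,50])*5).round().tolist()); im.append(p)
cv2.imwrite("pics/fin.png",np.hstack(im))
E
```

```text
clock: 18.1
eef_pos: [572.9, -58.2, 220.1]
tcp_rot: [3.139, -0.001, -0.009]
contact_force: [-0.3, -0.2, -0.1]
opening: 0.505
grasp_force: 0.0
[[130 130 131 132 133 132 131 131 132 133 133 133 132 133 132 131 130]
 [130 130 131 132 132 132 131 131 132 133 134 133 132 132 132 131 131]
 [131 131 132 134 133 132 131 131 132 133 134 131 132 133 132 133 132]
 [133 133 133 130  98 119 107 119 119 120 120 120 121 133 133 133 134]
 [133 134 133 129  60 133 127 132 132 132 132 132 133 135 134 135 135]
 [133 132 134 130  76 176 172 109  99  98 100 117 174 144 135 133 133]
 [132 133 132 117  85 193 190 164 160 157 123  89 189 148 133 133 133]
 [133 132 130  94  85 193 193 193 193 190 147  81 189 126 134 134 134]
 [133 132 129  72 100 193 193 193 193 190 147  83 187  86 116 133 133]
 [133 132 130  95 108 193 192 194 193 190 148  82 188 114 124 133 131]
 [132 133 130 109 109 193 193 193 193 190 150 111 189 133 133 133 131]
 [133 132 132 109 108 193 193 192 193 191 151 114 189 133 133 134 133]
 [134 134 131  98 121 192 194 193 193 192 179 169 189 134 135 135 134]
 [136 136 133 120 130 158 157 158 158 159 159 158 157 133 137 137 135]
 [136 136 135 134 133 131 131 132 133 133 133 132 132 133 137 137 136]
 [134 135 134 134 133 131 132 132 132 133 132 132 132 132 135 135 134]
 [133 133 134 134 133 132 133 134 133 133 132 133 134 134 133 133 131]]
scene [[304.0, 294.0], [202.0, 349.0], [220.0, 253.0], [176.0, 205.0], [99.0, 233.0]]
top [[127.0, 146.0], [270.0, 146.0], [190.0, 203.0], [188.0, 290.0], [268.0, 348.0]]
```

View pics/fin.png

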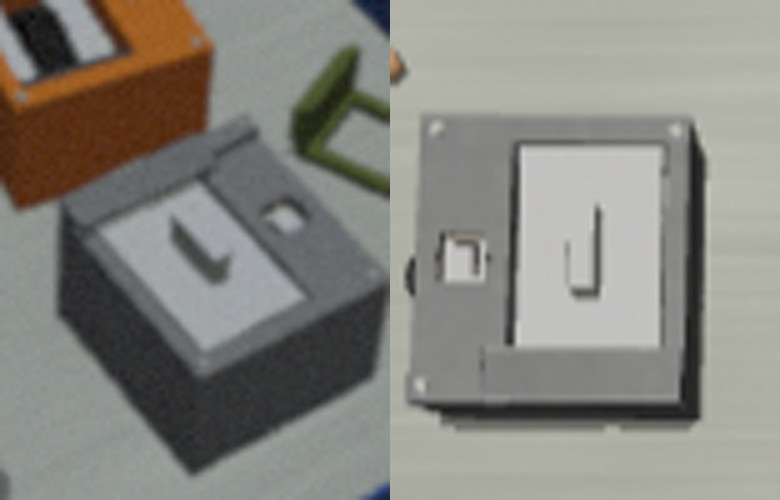

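In both views the cover lies flush and rib up, with its near end under the lip. Its far corners match the predicted flat positions, at about (304,294) and (202,349) in the scene crop and (127,146) and (270,146) in the top crop. The window still shows the 7, and the robot is clear.

```bash
python3 -c "
from rig import *
print(sign_off())"
```

```text
the job is handed in; nothing more can be done
None
```

The job is handed in after about 18 s of robot time: the counter shows the 7, about 1 mm from centre by my estimate, and the cover lies flat, rib up, in its recess with its near end under the lip; the robot never touched the castings, tools or bottle.

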